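Sort specimen cups and stain bottles into their colour-coded holders

TASK

Set out the bench for the next test: put the red-lidded cup, the yellow-lidded cup, the dropper bottle with the blue neck ring and the dropper bottle with the green neck ring each into the round holder of its own colour, standing flat on the holder's floor inside the collar. Keep them upright and set them down rather than dropping them, and leave the white-lidded cup and the bench timer where they are.

Things in the scene. Friction and masses are not known exactly. Their poses are not given: they have to be found in the camera images.
- red_cup_centre (a point): centre, half-way up (34.5 mm above the underside), of the specimen cup with a red screw lid; it stands upright, round, loose, 69 mm tall, about 60 g; the body below is 60 mm across, the lid is 66 mm across and takes the top 13 mm. Grasp it across the lid from above, in any direction. z axis up when it stands.
- yellow_cup_centre (a point): centre, half-way up (34.5 mm above the underside), of the specimen cup with a yellow screw lid; it stands upright, round, loose, 69 mm tall, about 60 g; the body below is 60 mm across, the lid is 66 mm across and takes the top 13 mm. Grasp it across the lid from above, in any direction. z axis up when it stands.
- blue_bottle_centre (a point): centre, half-way up (50 mm above the underside), of the amber dropper bottle with a bright blue ring round its neck and a darker blue dropper bulb on top (not the ringless ones by the wall); upright, loose, 100 mm tall, about 70 g; the body is 37 mm across up to 60 mm height, above that neck and dropper act as a firm round rod 21 mm across; grasp that from above, in any direction, about 80 mm above the underside. z axis up when it stands.
- green_bottle_centre (a point): centre, half-way up (50 mm above the underside), of the amber dropper bottle with a bright green ring round its neck and a darker green dropper bulb on top (not the ringless ones by the wall); upright, loose, 100 mm tall, about 70 g; the body is 37 mm across up to 60 mm height, above that neck and dropper act as a firm round rod 21 mm across; grasp that from above, in any direction, about 80 mm above the underside. z axis up when it stands.
- holder_red: fixed red round holder for cups: an open collar, 80 mm across inside, 92 mm outside, its rim 14 mm above the worktop, with a black rubber floor 4 mm above the worktop and two small screwed ears outside. Origin: centre of its underside, on the worktop, below the middle of the collar; z up.
- holder_yellow: fixed yellow round holder for cups: an open collar, 80 mm across inside, 92 mm outside, its rim 14 mm above the worktop, with a black rubber floor 4 mm above the worktop and two small screwed ears outside. Origin: centre of its underside, on the worktop, below the middle of the collar; z up.
- holder_blue: fixed blue round holder for dropper bottles: an open collar, 56 mm across inside, 68 mm outside, its rim 14 mm above the worktop, with a black rubber floor 4 mm above the worktop and two small screwed ears outside. Origin: centre of its underside, on the worktop, below the middle of the collar; z up.
- holder_green: fixed green round holder for dropper bottles: an open collar, 56 mm across inside, 68 mm outside, its rim 14 mm above the worktop, with a black rubber floor 4 mm above the worktop and two small screwed ears outside. Origin: centre of its underside, on the worktop, below the middle of the collar; z up.
- white_cup_centre (a point): centre, half-way up, of a specimen cup with a white lid, 66 mm across, 69 mm tall: a loose bystander at the left of the work, not part of the job (nor is the white cup by the wall)
- timer_centre (a point): centre, half-way up, of the small white bench timer, 48 x 68 x 32 mm: a loose bystander at the right of the work, not part of the job
Not all that is in view belongs to the job. There is more than one size of the part that bears red_cup_centre; the job needs the smallest.

How it is judged:
At the end, for the whole second after the job is handed in: Each of the two cups and two bottles stands in the holder of its colour: centre within 12 mm of the holder's centre, height within 4 mm of standing on the holder's floor, upright within 0.06 rad, at rest and released (horizontal distance between red_cup_centre and holder_red below 0.012 m and z of red_cup_centre in the frame of holder_red between 0.0345 and 0.0425 m and angle between each of red_cup_centre, yellow_cup_centre, blue_bottle_centre, green_bottle_centre's own z axis and vertical below 0.06 rad and linear speed of each of red_cup, yellow_cup, blue_bottle, green_bottle below 0.02 m/s and horizontal distance between yellow_cup_centre and holder_yellow below 0.012 m and z of yellow_cup_centre in the frame of holder_yellow between 0.0345 and 0.0425 m and horizontal distance between blue_bottle_centre and holder_blue below 0.012 m and z of blue_bottle_centre in the frame of holder_blue between 0.05 and 0.058 m and horizontal distance between green_bottle_centre and holder_green below 0.012 m and z of green_bottle_centre in the frame of holder_green between 0.05 and 0.058 m); the robot touches nothing.
It fails at once if a cup or bottle of the job is tipped over (more than 35 degrees) (angle between any of red_cup_centre, yellow_cup_centre, blue_bottle_centre, green_bottle_centre's own z axis and vertical above 0.61 rad).
It fails at once if a cup or bottle of the job is dropped (falls free by more than about 4 cm) ((linear speed of red_cup above 0.9 m/s and contact force between red_cup and the fingers below 0.05 N) or (linear speed of yellow_cup above 0.9 m/s and contact force between yellow_cup and the fingers below 0.05 N) or (linear speed of blue_bottle above 0.9 m/s and contact force between blue_bottle and the fingers below 0.05 N) or (linear speed of green_bottle above 0.9 m/s and contact force between green_bottle and the fingers below 0.05 N)).
It fails at once if the white-lidded cup or the bench timer is shifted by more than 3 cm (distance of any of white_cup_centre, timer_centre from where it was at the start of the episode above 0.03 m).
It also fails if it takes over 112 s, if anything falls off the work surface, if the arm or the gripper's body presses on something with over 40 N, if the wrist force passes 120 N, or if a joint passes its speed limit or range.

ROBOT

A 6-joint arm with a two-finger parallel gripper is mounted at the origin on a cart in front of the work surface, level with it; the furniture and walls round the work are solid. World frame = base frame: x ahead of the robot, y to its left, z up, the work surface at z = 0. Lengths are in m, angles in rad, forces in N, time in s.
With the tool pointing down it reaches from about 0.35 to 0.975 m from the base axis. Payload 4.9 kg.
Tool frame: the origin (TCP) lies on the front face of the gripper's body, between the roots of the fingers; the fingertips stand ctrl.tip_extent ahead of it and the grasp point (between the pads) lies 54 mm ahead of it (ctrl.tip_extent is the distance from the TCP to the fingertips, in m); z points along the fingers, y is the line along which they close (so a half turn about z gives the same grasp; the last joint's range is limited). The gripper opens to 85 mm and grips with 20 to 120 N. Pads are 22 mm wide; open, the fingers measure 114 mm over their backs; the gripper's body (76 mm by 85 mm) begins 54 mm behind the grasp point. The pads swing forward as they close: fully open they stand 13 mm farther back than shut.
Start: joints at [-1.448, 0.053, 1.613, -0, 1.476, -0.119], TCP at [0.15, -0.607, 0.304] pointing down, gripper open.
Joint ranges: [-3.01, 3.01], [-1.01, 2.22], [0.06, 2.58], [-1.02, 4.17], [0.09, 2.62], [-3.14, 3.14]. Speed limits (rad/s): [2.57, 2.57, 3.14, 3.14, 3.14, 3.14].

INTERFACE

Orientations are given as a rotation vector (axis times angle).
In Python, from station import ctrl gives the robot as it stands.
- The arm moves only by the tool apply_moves, never from a script. Its argument "rows" is one flat list of numbers, 6 for each row, row after row: the shift along the tool's x, y, z normalised to -1 to 1, where 1 is 0.6 m, then the turn, a rotation vector about the tool's x, y, z normalised to -1 to 1, where 1 is 90 degrees. A call has 1 to 20 rows; each row is the pose to reach, as a shift and turn from the pose commanded when the call began, along the tool's axes at that moment; what a row does not reach only later rows make up. A row lasts 1/10 s, in which the tool goes at most 50 mm and 8.59 degrees, less where a joint would pass 70% of its speed; a pose out of reach is approached as far as the arm can. A call with a number of a shift or a turn outside -1 to 1 is refused whole. A call with a gripper value outside its range is refused whole. "grip" is the opening, from 0 (shut) to 1 (fully open), set as the call begins (left out, the last holds). The fingers move at their own pace and stop on an object; "grip_force" is the grip in N (left out, the last holds). Time passes only in rows, so rows that repeat a pose let the fingers close. It gives the time, the measured TCP pose, the force, the opening and the grip force at its end, in the units of the state.
- ctrl.get_obs(): the state, without advancing time (a new reading comes with each control period).
- ctrl.get_image(name): name is "side" or "top"; returns (picture, depth): 400x640x3 uint8, blue, green, red; 400x640 float32, m along the optical axis (not along the pixel's ray), 0 where there is no reading.
- ctrl.camera_model(name): a dict with "mtx" (3x3 intrinsics, pixels), "k1" (the pictures are not rectified: a ray, as slopes to the right and down, at radius r is drawn at 1 + k1 r^2 times it, then the intrinsics apply), "R" (3x3) and "t" (3): a world point X has camera coordinates R X + t. Camera axes: x right, y down, z forward; pixel columns grow to the right and rows downward; lengths in m; the calibration is good to about 2 mm. A picture is of the moment at which its call begins. camera_model takes no time and is no camera call.
- ctrl.finish_job(): hands the job in; it is judged then, once.
The state is a dict: "t": time; "q": joint angles; "dq": joint speeds; "effort": joint torques, N m; "tool_pos": TCP position; "tool_rot": TCP orientation; "contact_force": force on the tool from outside, world axes, zero at the start; "wrist_torque": the same for the moment, N m; "opening": finger opening in m; "grip_force": force on a finger pad.
Only numpy, scipy, OpenCV 4.12 (cv2) and the standard library are available. Lean on these libraries where they do the work, as an engineer would, in place of code of your own. Each camera call takes 0.05 s, during which the arm holds its last target. There are 200 camera calls.

## Working session

There is one attempt and no reset: what is moved stays moved. The work goes in short steps, Python scripts to look and compute and a tool call to move; the robot and the scene stay as the last step left them, time stands still between calls to the robot, and variables do not carry over. Pictures are saved under pics/ and viewed, at most 14 in all, crops included, and the job is handed in when it is done.

Besides the shell and the picture viewer there is one more tool, called after "Request:" as a command line: name --argument value ..., lists and objects as JSON in quotes. apply_moves: Moves the arm, as the interface text tells. Its arguments: {"type":"object","properties":{"rows":{"type":"array","items":{"type":"number"}},"grip":{"type":"number"},"grip_force":{"type":"number"}},"required":["rows"]}

```bash
ls; mkdir -p pics; python3 - <<'E'
from station import ctrl
import cv2,numpy as np
np.set_printoptions(precision=4,suppress=True)
for n in("top","side"):
    p,d=ctrl.get_image(n); cv2.imwrite(f"pics/{n}0.png",p); np.savez(f"{n}0.npz",p=p,d=d)
    m=ctrl.camera_model(n); print(n,m)
o=ctrl.get_obs(); print(o, ctrl.tip_extent)
E
```

```text
pics
top {'mtx': array([[371.272 ,   0.    , 315.6072],
       [  0.    , 371.272 , 208.1618],
       [  0.    ,   0.    ,   1.    ]]), 'k1': -0.07309575037142536, 'R': array([[ 0.0054, -0.9999,  0.0136],
       [-0.9847, -0.0077, -0.1738],
       [ 0.1739, -0.0124, -0.9847]]), 't': array([-0.0006,  0.5785,  1.0783])}
side {'mtx': array([[520.1958,   0.    , 328.2625],
       [  0.    , 520.1958, 198.7986],
       [  0.    ,   0.    ,   1.    ]]), 'k1': 0.03927882807947514, 'R': array([[-0.9798,  0.1995,  0.01  ],
       [ 0.1383,  0.7135, -0.6869],
       [-0.1442, -0.6717, -0.7267]]), 't': array([ 0.5657, -0.0256,  1.9962])}
{'t': 0.1, 'q': array([-1.448 ,  0.0533,  1.6142,  0.    ,  1.476 , -0.119 ]), 'dq': array([ 0.0001, -0.0017, -0.0039,  0.0008, -0.0009,  0.0001]), 'effort': array([  0.0003, -39.49  , -37.1363,  -0.0001,   0.0039,  -0.    ]), 'tool_pos': array([ 0.1496, -0.6064,  0.3028]), 'tool_rot': array([-3.1168, -0.3787, -0.    ]), 'contact_force': array([-0.9933, -0.1404,  0.191 ]), 'wrist_torque': array([-0.0421, -0.0042, -0.0088]), 'grip_force': 0.0, 'opening': 0.08499164860554889} 0.0726
```

View pics/top0.png

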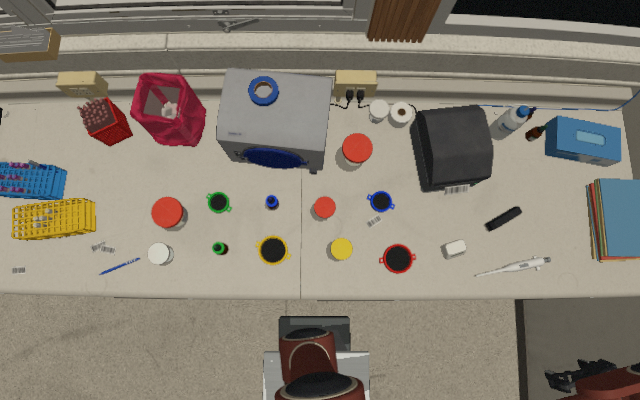

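View pics/side0.png

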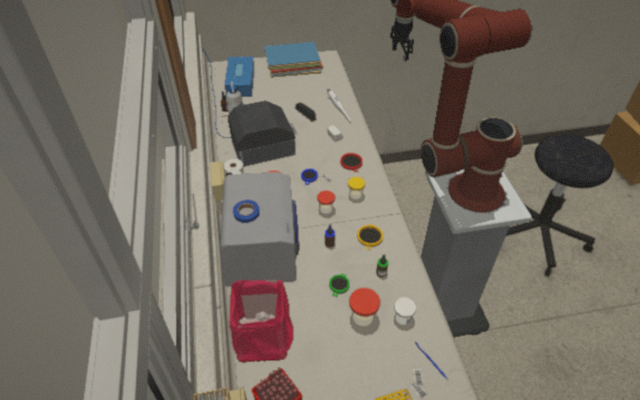

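Top view candidates for each item:
- **Red cup:** (325,208) small, (167,212) and (357,148) larger. The red holder is at (398,259). I choose (325,208).
- **Yellow cup:** (341,249). The yellow rack at (53,219) and holder at (273,250) are other items.
- **Blue bottle:** (271,202), not the roll (263,90), the wash bottle (515,115) or the ringless bottle (535,133).
- **Green bottle:** (220,248).
- **Holders:** green (219,203), blue (381,201), yellow (273,250), red (398,259).
- **Bystanders:** white cup (160,254), timer (455,248).

In the side view the small red cup is at (326,198), yellow cup (356,185), blue bottle (330,236) and green bottle (382,266).

```bash
cat > h.py <<'E'
from station import ctrl
import cv2,numpy as np
np.set_printoptions(precision=4,suppress=True)
CM={n:ctrl.camera_model(n) for n in("top","side")}
def ray(n,uv):
    m=CM[n]; uv=np.asarray(uv,float).reshape(-1,1,2)
    s=cv2.undistortPoints(uv,m["mtx"],np.array([m["k1"],0,0,0.]),)[:,0]
    d=np.c_[s,np.ones(len(s))]@m["R"]
    return -m["R"].T@m["t"],d
def plane(n,uv,z):
    c,d=ray(n,uv); return c+d*((z-c[2])/d[:,2])[:,None]
def cloud(n,uv,dep):
    c,d=ray(n,uv); return c+d*dep[:,None]
def tri(a,b):
    A=np.zeros((3,3));y=np.zeros(3)
    for n,uv in(("top",a),("side",b)):
        c,d=ray(n,uv); d=d[0]/np.linalg.norm(d[0]); P=np.eye(3)-np.outer(d,d); A+=P; y+=P@c
    X=np.linalg.solve(A,y)
    return X,[np.linalg.norm(np.cross(X-ray(n,uv)[0],ray(n,uv)[1][0]/np.linalg.norm(ray(n,uv)[1][0]))) for n,uv in(("top",a),("side",b))]
HUE={"red":[(0,8),(172,180)],"yellow":[(18,33)],"green":[(50,75)],"blue":[(108,128)]}
def blob(n,p,col,seed,r=22,smin=120,vmin=40):
    """pixels of that colour component nearest the seed"""
    h=cv2.cvtColor(p,cv2.COLOR_BGR2HSV); m=np.zeros(p.shape[:2],np.uint8)
    for a,b in HUE[col]: m|=cv2.inRange(h,(a,smin,vmin),(b,255,255))
    w=np.zeros_like(m); cv2.circle(w,tuple(int(v) for v in seed),r,255,-1); m&=w
    k,l,st,ce=cv2.connectedComponentsWithStats(m)
    i=1+np.argmax(st[1:,4]); ys,xs=np.nonzero(l==i); return np.c_[xs,ys],st[i]
def topcentre(n,p,d,col,seed,**k):
    uv,st=blob(n,p,col,seed,**k); dd=d[uv[:,1],uv[:,0]]; ok=dd>0
    X=cloud(n,uv[ok],dd[ok]); zt=np.percentile(X[:,2],85); s=X[X[:,2]>zt-.006]
    (cx,cy),r=cv2.minEnclosingCircle(s[:,:2].astype(np.float32))
    u=uv[ok][X[:,2]>zt-.006]; return u.mean(0),np.array([cx,cy,zt]),2*r,len(s)
E
python3 - <<'E'
from h import *
I={n:(np.load(n+"0.npz")["p"],np.load(n+"0.npz")["d"]) for n in("top","side")}
S={"red cup":("red",(325,208),(326,198)),"yellow cup":("yellow",(341,249),(356,185)),"blue bot":("blue",(271,202),(330,233)),"green bot":("green",(220,248),(382,262)),
"BIGred1":("red",(167,212),(365,302)),"h red":("red",(398,259),(351,161)),"h yel":("yellow",(273,250),(370,236)),"h blue":("blue",(381,201),(310,176)),"h green":("green",(219,203),(340,284))}
for k,(c,a,b) in S.items():
    print(k); uu=[]
    for n,s in(("top",a),("side",b)):
        r=14 if "cup" in k or "bot" in k else 24
        u,X,D,N=topcentre(n,*I[n],c,s,r=r)
        uv,_=blob(n,I[n][0],c,s,r=r)
        if k[0]=="h":
            hull=cv2.convexHull(uv.astype(np.float32)); M=cv2.moments(hull); u=np.array([M["m10"],M["m01"]])/M["m00"]
            P=plane(n,u[None],.010)[0]; Q=plane(n,hull[:,0],.01)[:,:2]; c2=cv2.minEnclosingCircle(Q.astype(np.float32))
        else: P=plane(n,u[None],.1 if "bot" in k else .069)[0]; c2=""
        uu.append(u); print("  ",n,"px",u,"depth",X,"diam %.3f"%D,N,"plane",P,c2)
    print("   tri",*tri(*uu))
t=cv2.resize(I["top"][0][185:275,205:425],None,fx=3.6,fy=3.6); cv2.imwrite("pics/crop1.png",t)
E
```

```text
red cup
   top px [324.4471 206.9206] depth [ 0.5797 -0.023   0.0705] diam 0.065 340 plane [ 0.5792 -0.023   0.069 ] 
   side px [325.6029 196.7941] depth [ 0.586  -0.0187  0.0748] diam 0.066 136 plane [ 0.5836 -0.0209  0.069 ] 
   tri [ 0.5814 -0.0237  0.065 ] [np.float64(0.001566679465360013), np.float64(0.001566679465360075)]
yellow cup
   top px [340.9862 248.616 ] depth [ 0.4549 -0.0723  0.0707] diam 0.065 362 plane [ 0.4551 -0.0718  0.069 ] 
   side px [355.985  182.6391] depth [ 0.4589 -0.0668  0.074 ] diam 0.069 133 plane [ 0.4589 -0.0705  0.069 ] 
   tri [ 0.4567 -0.0727  0.0661] [np.float64(0.0015222011203196142), np.float64(0.0015222011203195906)]
blue bot
   top px [270.1304 199.6957] depth [0.5991 0.1385 0.0758] diam 0.022 23 plane [0.5938 0.1366 0.1   ] 
   side px [329.619  233.4762] depth [0.6038 0.1454 0.0683] diam 0.030 21 plane [0.6093 0.1746 0.1   ] 
   tri [0.602  0.1412 0.0587] [np.float64(3.931138059637769e-05), np.float64(3.931138059656338e-05)]
green bot
   top px [218.2917 246.375 ] depth [0.4565 0.2888 0.0689] diam 0.028 24 plane [0.4566 0.2816 0.1   ] 
   
[... 1625 characters left out ...]
5.2901] depth [ 0.6124 -0.2012  0.0169] diam 0.072 46 plane [ 0.6134 -0.2023  0.01  ] ((0.6123270988464355, -0.19906608760356903), 0.04013589024543762)
   tri [ 0.6119 -0.2048  0.0068] [np.float64(0.001157882429583868), np.float64(0.0011578824295836391)]
h green
   top px [218.5276 202.2473] depth [0.6013 0.3122 0.0141] diam 0.069 104 plane [0.6023 0.3101 0.01  ] ((0.6021601557731628, 0.30994242429733276), 0.04429449513554573)
   side px [338.7111 284.0158] depth [0.6042 0.3134 0.0172] diam 0.071 85 plane [0.6071 0.3154 0.01  ] ((0.6062280535697937, 0.31676799058914185), 0.041924621909856796)
   tri [0.6048 0.3114 0.0032] [np.float64(0.0012453626512333772), np.float64(0.0012453626512333364)]
```

View pics/crop1.png

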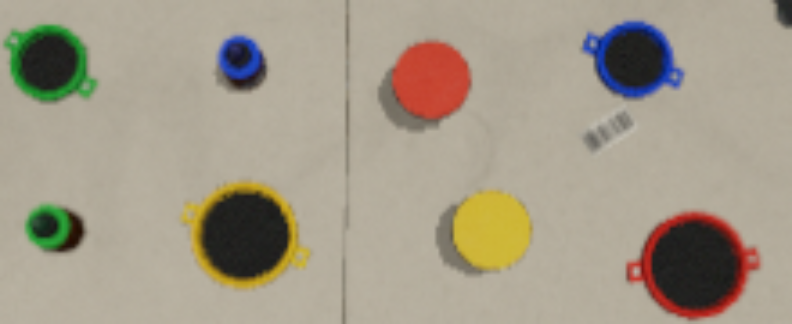

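The crop confirms the choice: the small red lid is round and about 66 mm across at about 70 mm height. The big red lids are about 95 mm across and 98 mm high. Both bottles have bright neck rings with a dark bulb inside. Next I pin the bottle axes by their bulbs and work out the moves.

```bash
python3 - <<'E'
from h import *
I={n:(np.load(n+"0.npz")["p"],np.load(n+"0.npz")["d"]) for n in("top","side")}
for k,a,b in(("blue",(271,202),(330,233)),("green",(220,248),(382,262))):
    cc=[]
    for n,s in(("top",a),("side",b)):
        ys,xs=np.mgrid[s[1]-16:s[1]+17,s[0]-14:s[0]+15]; uv=np.c_[xs.ravel(),ys.ravel()]
        X=cloud(n,uv,I[n][1][uv[:,1],uv[:,0]])
        for z0,z1 in((.08,.092),(.092,.115),(.03,.058)):
            m=(X[:,2]>z0)&(X[:,2]<z1)
            if m.any(): print(k,n,z0,m.sum(),X[m].mean(0),X[m].min(0),X[m].max(0),uv[m].mean(0))
            if z0==.092: cc.append(uv[m].mean(0))
    print("tri top of bulb",*tri(*cc))
# white cup, timer, and anything taller than 10 cm in the work area
uv=np.stack(np.meshgrid(np.arange(640),np.arange(400)),-1).reshape(-1,2); X=cloud("top",uv,I["top"][1].ravel())
m=(X[:,2]>.11)&(X[:,0]>.3)&(X[:,0]<.75)&(abs(X[:,1])<.45); print("tall",m.sum(),X[m].min(0) if m.any() else"",X[m].max(0) if m.any() else "")
E
```

```text
blue top 0.08 6 [0.5949 0.1361 0.0851] [0.5924 0.1327 0.0803] [0.5988 0.142  0.0902] [270.8333 200.3333]
blue top 0.092 13 [0.5982 0.1385 0.0978] [0.5929 0.1343 0.0943] [0.6027 0.1433 0.1029] [269.6154 198.3846]
blue top 0.03 26 [0.5876 0.1322 0.0451] [0.5796 0.1211 0.0309] [0.6171 0.1498 0.0564] [273.4231 205.2308]
blue side 0.08 12 [0.6043 0.142  0.0859] [0.5979 0.1377 0.0802] [0.609  0.147  0.0908] [329.0833 228.5833]
blue side 0.092 9 [0.6007 0.1409 0.0984] [0.5967 0.1323 0.0942] [0.6048 0.1477 0.1054] [330.1111 225.7778]
blue side 0.03 59 [0.6042 0.1515 0.0442] [0.5832 0.1386 0.0311] [0.6192 0.1589 0.0573] [329.5254 238.5424]
tri top of bulb [0.5994 0.1385 0.095 ] [np.float64(0.0007463161783974567), np.float64(0.0007463161783975344)]
green top 0.08 4 [0.4552 0.2871 0.0836] [0.453  0.2863 0.081 ] [0.4588 0.2891 0.0849] [217.75 247.25]
green top 0.092 14 [0.4569 0.2902 0.0978] [0.4522 0.2865 0.0921] [0.4611 0.2946 0.1021] [215.5    246.2857]
green top 0.03 33 [0.455  0.2785 0.0438] [0.4401 0.2724 0.0309] [0.4749 0.2897 0.0567] [223.8485 248.303 ]
green side 0.08 8 [0.4585 0.2956 0.0858] [0.4529 0.2909 0.0816] [0.462  0.2996 0.0918] [383.25 258.  ]
green side 0.092 11 [0.4591 0.2965 0.1005] [0.4551 0.2893 0.0965] [0.4638 0.3005 0.105 ] [383.5455 255.4545]
green side 0.03 61 [0.4627 0.3052 0.0457] [0.4429 0.2852 0.031 ] [0.4761 0.3156 0.0572] [381.7541 268.    ]
tri top of bulb [0.4571 0.2914 0.0934] [np.float64(0.00012460502322773242), np.float64(0.00012460502322768032)]
tall 5442 [ 0.3822 -0.4499  0.11  ] [0.75   0.2782 1.1623]
```

Request:
apply_moves --rows '[0.931,-0.772,0.173,0,0,0.154,0.931,-0.772,0.173,0,0,0.154,0.931,-0.772,0.173,0,0,0.154,0.931,-0.772,0.173,0,0,0.154,0.931,-0.772,0.173,0,0,0.154,0.931,-0.772,0.173,0,0,0.154,0.931,-0.772,0.173,0,0,0.154,0.931,-0.772,0.173,0,0,0.154,0.931,-0.772,0.173,0,0,0.154,0.931,-0.772,0.173,0,0,0.154,0.931,-0.772,0.173,0,0,0.154,0.931,-0.772,0.173,0,0,0.154,0.931,-0.772,0.173,0,0,0.154,0.931,-0.772,0.173,0,0,0.154,0.931,-0.772,0.173,0,0,0.154,0.931,-0.772,0.173,0,0,0.154,0.931,-0.772,0.173,0,0,0.154,0.931,-0.772,0.173,0,0,0.154]' --grip 1 --grip_force 40

```text
t: 1.9
tool_pos: [0.5806, -0.024, 0.1999]
tool_rot: [3.141, -0.001, -0.001]
contact_force: [-0.2, -0.1, -0.4]
opening: 0.0856
grip_force: 0.0
```

```bash
python3 - <<'E'
from h import *
a,_=ctrl.get_image("side"); b,_=ctrl.get_image("top")
c=np.hstack([cv2.resize(a[120:260,260:400],(390,390)),cv2.resize(b[140:280,255:395],(390,390))])
cv2.imwrite("pics/c2.png",c)
E
```

```text
(no output)
```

View pics/c2.png

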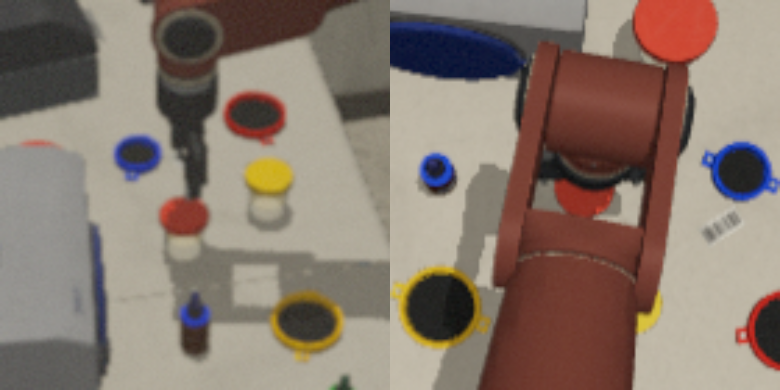

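The gripper is centred over the red lid (side crop 183,200; top crop 583,195). Descending to grasp it.

Request:
apply_moves --rows '[0.001,0,0.06,0,0,0,0.001,0,0.11,0,0,0,0.001,0,0.14,0,0,0,0.001,0,0.153,0,0,0,0.001,0,0.153,0,0,0]'

```text
t: 2.5
tool_pos: [0.5809, -0.024, 0.1074]
tool_rot: [-3.141, 0.002, 0.003]
contact_force: [0.5, 0.6, 0.5]
opening: 0.0859
grip_force: 0.0
```

Request:
apply_moves --rows '[0,0,0,0,0,0,0,0,0,0,0,0,0,0,0,0,0,0,0,0,0,0,0,0,0,0,0,0,0,0,0,0,0,0,0,0]' --grip 0.5

```text
t: 3.1
tool_pos: [0.5831, -0.0237, 0.1105]
tool_rot: [3.141, -0.0, 0.006]
contact_force: [-0.9, -1.0, 5.8]
opening: 0.0649
grip_force: 44.6
```

Request:
apply_moves --rows '[0,0,-0.06,0,0,0,0,0,-0.12,0,0,0,-0.02,0.03,-0.17,0,0,0,-0.06,0.09,-0.18,0,0,0,-0.105,0.16,-0.18,0,0,0,-0.15,0.23,-0.18,0,0,0,-0.195,0.3,-0.18,0,0,0,-0.23,0.35,-0.18,0,0,0,-0.247,0.375,-0.17,0,0,0,-0.25,0.38,-0.12,0,0,0,-0.25,0.38,-0.08,0,0,0,-0.25,0.38,-0.06,0,0,0,-0.25,0.38,-0.06,0,0,0]'

```text
t: 4.4
tool_pos: [0.4305, -0.2503, 0.1421]
tool_rot: [-3.139, -0.0, 0.006]
contact_force: [-0.2, 1.0, -1.0]
opening: 0.0647
grip_force: 44.7
```

```bash
python3 - <<'E'
from h import *
o=ctrl.get_obs(); print(o["tool_pos"],o["opening"])
a,_=ctrl.get_image("side"); b,_=ctrl.get_image("top")
c=np.hstack([cv2.resize(a[90:230,280:420],(390,390)),cv2.resize(b[190:330,325:465],(390,390))])
cv2.imwrite("pics/c3.png",c)
E
```

```text
[ 0.4305 -0.2503  0.1421] 0.06470974397362533
```

View pics/c3.png

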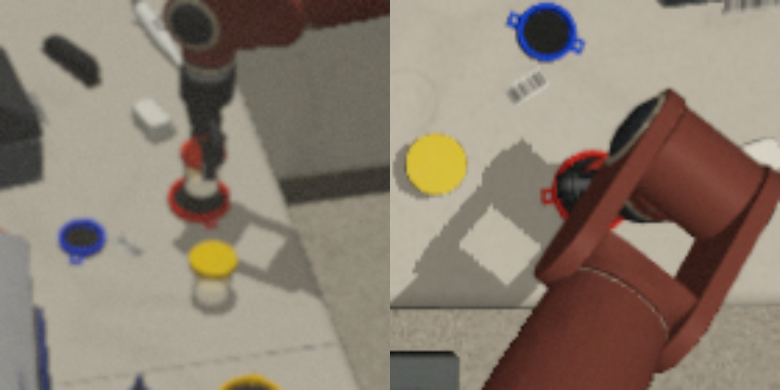

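The red cup is held upright over the red holder (side crop, cup base 203,190; holder 199,200). Lowering it.

Request:
apply_moves --rows '[0.002,0.002,0.02,0,0,0,0.002,0.002,0.035,0,0,0,0.002,0.002,0.042,0,0,0,0.002,0.002,0.046,0,0,0,0.002,0.002,0.046,0,0,0]'

```text
t: 5.0
tool_pos: [0.4327, -0.2523, 0.1162]
tool_rot: [-3.141, 0.0, 0.001]
contact_force: [1.2, 0.3, -1.4]
opening: 0.0649
grip_force: 44.7
```

Request:
apply_moves --rows '[0,0,0.002,0,0,0,0,0,0.003,0,0,0,0,0,0.003,0,0,0]'

```text
t: 5.3
tool_pos: [0.433, -0.2526, 0.1151]
tool_rot: [3.141, -0.0, 0.0]
contact_force: [0.3, -0.3, 0.2]
opening: 0.0645
grip_force: 44.7
```

Request:
apply_moves --rows '[0,0,0,0,0,0,0,0,0,0,0,0,0,0,0,0,0,0,0,0,0,0,0,0,0,0,0,0,0,0]' --grip 1

```text
t: 5.8
tool_pos: [0.4329, -0.2525, 0.115]
tool_rot: [3.142, -0.0, 0.0]
contact_force: [-0.8, -0.1, 0.3]
opening: 0.0854
grip_force: 0.0
```

Request:
apply_moves --rows '[0,0,-0.07,0,0,0,0,0,-0.142,0,0,0,0.012,-0.08,-0.142,0,0,0,0.024,-0.16,-0.142,0,0,0,0.034,-0.23,-0.142,0,0,0,0.04,-0.28,-0.142,0,0,0,0.041,-0.3,-0.142,0,0,0,0.041,-0.3,-0.142,0,0,0,0.041,-0.3,-0.08,0,0,0,0.041,-0.3,-0.03,0,0,0,0.041,-0.3,0,0,0,0,0.041,-0.3,0.011,0,0,0,0.041,-0.3,0.011,0,0,0]'

```text
t: 7.1
tool_pos: [0.457, -0.0734, 0.1075]
tool_rot: [-3.141, 0.002, 0.003]
contact_force: [0.2, 0.8, 0.3]
opening: 0.0856
grip_force: 0.0
```

Request:
apply_moves --rows '[0,0,0,0,0,0,0,0,0,0,0,0,0,0,0,0,0,0,0,0,0,0,0,0,0,0,0,0,0,0,0,0,0,0,0,0]' --grip 0.5

```text
t: 7.7
tool_pos: [0.4589, -0.0731, 0.1102]
tool_rot: [3.14, 0.0, 0.005]
contact_force: [-0.4, -0.9, 6.8]
opening: 0.0648
grip_force: 44.6
```

Request:
apply_moves --rows '[0,0,-0.06,0,0,0,0,0,-0.11,0,0,0,0,-0.03,-0.13,0,0,0,-0.002,-0.09,-0.13,0,0,0,-0.002,-0.16,-0.13,0,0,0,-0.002,-0.23,-0.13,0,0,0,-0.002,-0.29,-0.13,0,0,0,-0.002,-0.33,-0.13,0,0,0,-0.002,-0.347,-0.12,0,0,0,-0.002,-0.347,-0.09,0,0,0,-0.002,-0.347,-0.06,0,0,0,-0.002,-0.347,-0.06,0,0,0]'

```text
t: 8.9
tool_pos: [0.454, 0.135, 0.1409]
tool_rot: [3.14, -0.001, -0.011]
contact_force: [-0.7, -0.5, -0.2]
opening: 0.0649
grip_force: 44.7
```

```bash
python3 - <<'E'
from h import *
o=ctrl.get_obs(); print(o["tool_pos"],o["opening"])
a,_=ctrl.get_image("side"); b,_=ctrl.get_image("top"); cv2.imwrite("pics/top4.png",b)
c=np.hstack([cv2.resize(a[165:305,300:440],(390,390)),cv2.resize(a[105:245,290:430],(390,390))])
cv2.imwrite("pics/c4.png",c)
u,X,D,N=topcentre("side",a,ctrl.get_image("side")[1],"red",(351,150),r=16); print(u,X,D,N)
E
```

```text
[0.454  0.135  0.1409] 0.0648864102470006
[364.1 152. ] [0.4961 0.1054 0.3724] 0.03887118399143219 40
```

View pics/c4.png

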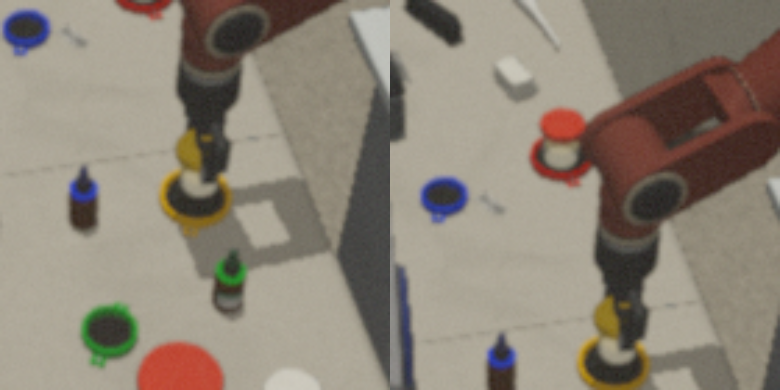

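The red cup stands in its holder (right crop 562,140), and the yellow cup hangs upright over its own (left crop 196,190). Lowering and releasing.

Request:
apply_moves --rows '[0.001,0,0.02,0,0,0,0.001,0,0.035,0,0,0,0.001,0,0.044,0,0,0,0.001,0,0.049,0,0,0,0.001,0,0.049,0,0,0,0.001,0,0.049,0,0,0]'

```text
t: 9.65
tool_pos: [0.457, 0.1357, 0.1149]
tool_rot: [-3.142, 0.0, -0.0]
contact_force: [0.1, 0.0, -1.0]
opening: 0.0645
grip_force: 44.9
```

Request:
apply_moves --rows '[0,0,0,0,0,0,0,0,0,0,0,0,0,0,0,0,0,0,0,0,0,0,0,0,0,0,0,0,0,0]' --grip 1

```text
t: 10.15
tool_pos: [0.4569, 0.1357, 0.115]
tool_rot: [-3.142, 0.0, -0.0]
contact_force: [-0.2, -0.3, 0.7]
opening: 0.0852
grip_force: 0.0
```

Request:
apply_moves --rows '[0,0,-0.07,0,0,0,0,0,-0.145,0,0,0,0.06,0,-0.145,0,0,0,0.13,-0.004,-0.145,0,0,0,0.19,-0.004,-0.145,0,0,0,0.23,-0.005,-0.145,0,0,0,0.239,-0.005,-0.145,0,0,0,0.239,-0.005,-0.145,0,0,0,0.239,-0.005,-0.145,0,0,0]'

```text
t: 11.05
tool_pos: [0.5992, 0.1387, 0.2014]
tool_rot: [3.142, 0.0, -0.002]
contact_force: [0.2, 1.2, -1.0]
opening: 0.0853
grip_force: 0.0
```

```bash
python3 - <<'E'
from h import *
a,_=ctrl.get_image("side"); b,_=ctrl.get_image("top")
c=np.hstack([cv2.resize(a[170:280,280:390],(390,390)),cv2.resize(b[150:290,205:345],(390,390))])
cv2.imwrite("pics/c5.png",c)
E
```

```text
(no output)
```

View pics/c5.png

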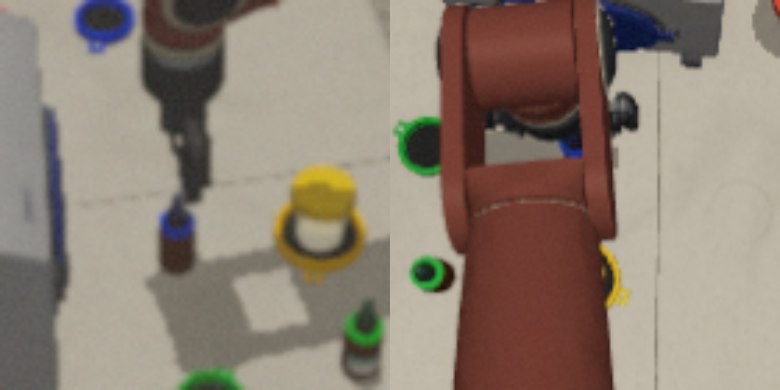

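The gripper is over the blue bottle (side crop: bulb 178,205; near fingertip 195,195), and the yellow cup stands in its holder. A quick projection check on the offset first.

```bash
python3 - <<'E'
from h import *
m=CM["side"]
for P in([.5992,.1387,.10],[.5992,.1387+.05,.137],[.5992,.1387-.05,.137]):
    u,_=cv2.projectPoints(np.array([P]),cv2.Rodrigues(m["R"])[0],m["t"],m["mtx"],np.array([m["k1"],0,0,0.])); u=u.ravel(); print(u,"crop",(u-[280,170])*390/110)
E
```

```text
[330.4229 224.9014] crop [178.7723 194.6505]
[333.6974 229.01  ] crop [190.3816 209.2174]
[327.5601 206.6467] crop [168.6221 129.9293]
```

Request:
apply_moves --rows '[0,0,0.04,0,0,0,0,0,0.075,0,0,0,0,0,0.096,0,0,0,0,0,0.104,0,0,0,0,0,0.104,0,0,0]'

```text
t: 11.65
tool_pos: [0.5998, 0.1387, 0.1391]
tool_rot: [3.141, 0.0, -0.002]
contact_force: [0.3, -0.7, 1.0]
opening: 0.0854
grip_force: 0.0
```

Request:
apply_moves --rows '[0,0,0,0,0,0,0,0,0,0,0,0,0,0,0,0,0,0,0,0,0,0,0,0,0,0,0,0,0,0,0,0,0,0,0,0,0,0,0,0,0,0,0,0,0,0,0,0,0,0,0,0,0,0]' --grip 0.05

```text
t: 12.55
tool_pos: [0.6007, 0.1388, 0.1401]
tool_rot: [-3.141, 0.0, -0.001]
contact_force: [-0.8, 0.8, 3.9]
opening: 0.0198
grip_force: 39.1
```

Request:
apply_moves --rows '[0,0,-0.05,0,0,0,0,0,-0.1,0,0,0,0,0.03,-0.12,0,0,0,0.003,0.09,-0.12,0,0,0,0.006,0.16,-0.12,0,0,0,0.01,0.235,-0.12,0,0,0,0.014,0.31,-0.12,0,0,0,0.016,0.385,-0.12,0,0,0,0.018,0.455,-0.12,0,0,0,0.019,0.515,-0.12,0,0,0,0.019,0.555,-0.12,0,0,0,0.019,0.572,-0.11,0,0,0,0.019,0.572,-0.08,0,0,0,0.019,0.572,-0.06,0,0,0,0.019,0.572,-0.06,0,0,0]'

```text
t: 14.05
tool_pos: [0.6096, -0.2023, 0.1708]
tool_rot: [-3.138, -0.002, 0.011]
contact_force: [-1.5, 0.7, -0.3]
opening: 0.0197
grip_force: 39.2
```

```bash
python3 - <<'E'
from h import *
a,_=ctrl.get_image("side"); b,_=ctrl.get_image("top")
c=np.hstack([cv2.resize(a[110:220,260:370],(390,390)),cv2.resize(b[170:280,240:350],(390,390))])
cv2.imwrite("pics/c6.png",c)
E
```

```text
(no output)
```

View pics/c6.png

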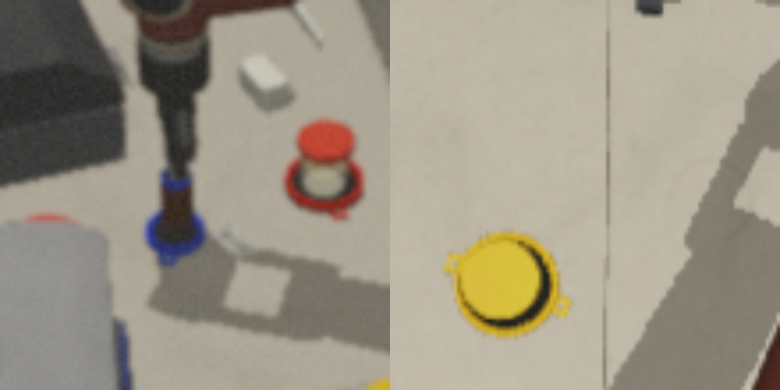

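The blue bottle hangs upright over the blue holder (side crop: bottle 177,205; holder 175,230). Lowering and releasing.

Request:
apply_moves --rows '[0,0,0.02,0,0,0,0,0,0.035,0,0,0,0,0,0.045,0,0,0,0,0,0.051,0,0,0,0,0,0.051,0,0,0,0,0,0.051,0,0,0]'

```text
t: 14.75
tool_pos: [0.6118, -0.2046, 0.145]
tool_rot: [3.141, -0.0, 0.0]
contact_force: [0.3, -0.3, -0.2]
opening: 0.0201
grip_force: 39.5
```

Request:
apply_moves --rows '[0,0,0,0,0,0,0,0,0,0,0,0,0,0,0,0,0,0,0,0,0,0,0,0,0,0,0,0,0,0,0,0,0,0,0,0,0,0,0,0,0,0]' --grip 1

```text
t: 15.45
tool_pos: [0.6117, -0.2045, 0.1449]
tool_rot: [-3.142, 0.0, 0.0]
contact_force: [-0.8, -0.5, 0.8]
opening: 0.0856
grip_force: 0.0
```

Request:
apply_moves --rows '[0,0,-0.06,0,0,0,0,0,-0.12,0,0,0,-0.257,-0.826,-0.12,0,0,0,-0.257,-0.826,-0.12,0,0,0,-0.257,-0.826,-0.12,0,0,0,-0.257,-0.826,-0.12,0,0,0,-0.257,-0.826,-0.12,0,0,0,-0.257,-0.826,-0.12,0,0,0,-0.257,-0.826,-0.12,0,0,0,-0.257,-0.826,-0.12,0,0,0,-0.257,-0.826,-0.12,0,0,0,-0.257,-0.826,-0.12,0,0,0,-0.257,-0.826,-0.12,0,0,0,-0.257,-0.826,-0.12,0,0,0,-0.257,-0.826,-0.12,0,0,0,-0.257,-0.826,-0.12,0,0,0,-0.257,-0.826,-0.12,0,0,0]'

```text
t: 17.15
tool_pos: [0.458, 0.29, 0.2169]
tool_rot: [3.141, -0.003, 0.0]
contact_force: [0.0, 0.1, -0.2]
opening: 0.0854
grip_force: 0.0
```

```bash
python3 - <<'E'
from h import *
a,_=ctrl.get_image("side"); b,_=ctrl.get_image("top")
c=np.hstack([cv2.resize(a[195:305,325:435],(390,390)),cv2.resize(b[180:290,310:420],(390,390))])
cv2.imwrite("pics/c7.png",c)
E
```

```text
(no output)
```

View pics/c7.png

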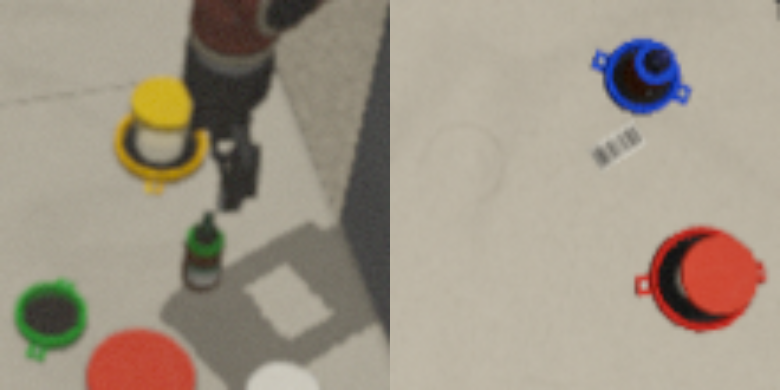

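Blue and red stand in their holders (right crop: 655,65 and 715,275). The near fingertip (232,205) looks slightly off the green bulb (207,220), so I check by projection.

```bash
python3 - <<'E'
from h import *
m=CM["side"]
for P in([.457,.291,.10],[.457,.291,.06],[.458,.29+.05,.144],[.458,.29-.05,.144]):
    u,_=cv2.projectPoints(np.array([P]),cv2.Rodrigues(m["R"])[0],m["t"],m["mtx"],np.array([m["k1"],0,0,0.])); u=u.ravel(); print(u,"crop",(u-[325,195])*390/110)
E
```

```text
[383.6943 254.0858] crop [208.0979 209.4861]
[382.6248 261.6015] crop [204.3062 236.1328]
[388.971  257.9348] crop [226.8061 223.1325]
[380.2539 233.2082] crop [195.9002 135.4655]
```

The bottle matches its measured position. Descending and gripping.

Request:
apply_moves --rows '[0,0,0.05,0,0,0,0,0,0.09,0,0,0,0,0,0.12,0,0,0,0,0,0.13,0,0,0,0,0,0.13,0,0,0]'

```text
t: 17.75
tool_pos: [0.4572, 0.2905, 0.138]
tool_rot: [3.141, -0.001, -0.003]
contact_force: [-0.9, 0.3, -0.3]
opening: 0.0851
grip_force: 0.0
```

Request:
apply_moves --rows '[0,0,0,0,0,0,0,0,0,0,0,0,0,0,0,0,0,0,0,0,0,0,0,0,0,0,0,0,0,0,0,0,0,0,0,0,0,0,0,0,0,0,0,0,0,0,0,0,0,0,0,0,0,0]' --grip 0.05

```text
t: 18.65
tool_pos: [0.4578, 0.2913, 0.1395]
tool_rot: [-3.141, 0.0, -0.001]
contact_force: [-0.0, 0.4, 4.2]
opening: 0.0198
grip_force: 39.9
```

Request:
apply_moves --rows '[0,0,-0.05,0,0,0,0,0,-0.09,0,0,0,0.03,-0.004,-0.1,0,0,0,0.08,-0.012,-0.1,0,0,0,0.135,-0.02,-0.1,0,0,0,0.19,-0.028,-0.1,0,0,0,0.228,-0.034,-0.1,0,0,0,0.243,-0.035,-0.09,0,0,0,0.243,-0.035,-0.06,0,0,0,0.243,-0.035,-0.06,0,0,0]'

```text
t: 19.65
tool_pos: [0.6003, 0.3111, 0.1697]
tool_rot: [3.139, -0.0, -0.013]
contact_force: [-1.5, -0.1, -1.1]
opening: 0.02
grip_force: 39.8
```

```bash
python3 - <<'E'
from h import *
a,_=ctrl.get_image("side")
cv2.imwrite("pics/c8.png",cv2.resize(a[215:325,285:395],(390,390)))
E
```

```text
(no output)
```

View pics/c8.png

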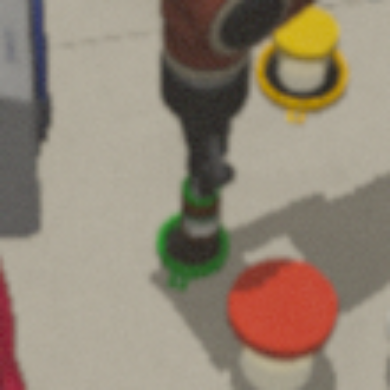

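The green bottle is upright over its holder (bottle 201,225; holder 193,243, explained by height and lag). Lowering and releasing.

Request:
apply_moves --rows '[0.001,0,0.02,0,0,0,0.001,0,0.035,0,0,0,0.001,0,0.045,0,0,0,0.001,0,0.051,0,0,0,0.001,0,0.051,0,0,0,0.001,0,0.051,0,0,0]'

```text
t: 20.3
tool_pos: [0.6041, 0.3121, 0.1446]
tool_rot: [-3.141, 0.0, -0.001]
contact_force: [1.0, 0.6, -0.7]
opening: 0.0204
grip_force: 39.7
```

Request:
apply_moves --rows '[0,0,0,0,0,0,0,0,0,0,0,0,0,0,0,0,0,0,0,0,0,0,0,0,0,0,0,0,0,0,0,0,0,0,0,0,0,0,0,0,0,0]' --grip 1

```text
t: 21.0
tool_pos: [0.6039, 0.3121, 0.1443]
tool_rot: [3.142, -0.0, -0.0]
contact_force: [-0.8, -0.3, -0.5]
opening: 0.0854
grip_force: 0.0
```

Request:
apply_moves --rows '[0,0,-0.06,0,0,0,0,0,-0.13,0,0,0,0,0,-0.2,0,0,0,-0.05,0.05,-0.22,0,0,0,-0.12,0.12,-0.22,0,0,0,-0.25,0.23,-0.22,0,0,0,-0.25,0.23,-0.22,0,0,0,-0.25,0.23,-0.22,0,0,0,-0.25,0.23,-0.22,0,0,0]'

```text
t: 21.9
tool_pos: [0.453, 0.1734, 0.2765]
tool_rot: [-3.141, 0.002, -0.002]
contact_force: [0.5, 0.9, -0.6]
opening: 0.0852
grip_force: 0.0
```

```bash
python3 - <<'E'
from h import *
I={n:ctrl.get_image(n) for n in("top","side")}
for k,(a,b,h) in {"red":((401,255),(351,150),(.4315,-.252)),"yellow":((270,247),(370,225),(.4555,.136)),"blue":((382,199),(309,170),(.611,-.2045)),"green":((214,200),(339,278),(.603,.312))}.items():
  for n,s in(("top",a),("side",b)):
    ys,xs=np.mgrid[s[1]-22:s[1]+23,s[0]-20:s[0]+21]; uv=np.c_[xs.ravel(),ys.ravel()]; X=cloud(n,uv,I[n][1][uv[:,1],uv[:,0]])
    lo,hi=(.066,.085) if k in("red","yellow") else(.085,.115)
    m=(X[:,2]>lo)&(X[:,2]<hi)&(np.hypot(*(X[:,:2]-h).T)<.06)
    print(k,n,m.sum(), X[m].mean(0) if m.any() else "", np.percentile(X[m,2],90) if m.any() else "","holder",h)
t,a=I["top"][0],I["side"][0]
cv2.imwrite("pics/c9.png",np.vstack([cv2.resize(t[170:290,140:480],(780,275)),cv2.resize(a[110:330,260:440],(270,300)).copy() if 0 else cv2.resize(a[110:340,200:500],(780,300))]))
E
```

```text
red top 388 [ 0.4322 -0.2528  0.0733] 0.07605259518358279 holder (0.4315, -0.252)
red side 163 [ 0.4335 -0.2497  0.0749] 0.07893671532790822 holder (0.4315, -0.252)
yellow top 200 [0.4423 0.1278 0.0723] 0.07474987261849853 holder (0.4555, 0.136)
yellow side 244 [0.4567 0.1381 0.0742] 0.07886049198635334 holder (0.4555, 0.136)
blue top 20 [ 0.6082 -0.2042  0.0971] 0.10446037146012632 holder (0.611, -0.2045)
blue side 16 [ 0.6123 -0.2018  0.0964] 0.10404660170107471 holder (0.611, -0.2045)
green top 19 [0.6007 0.3091 0.0979] 0.10193321619786375 holder (0.603, 0.312)
green side 21 [0.604  0.3143 0.0985] 0.10716454747850368 holder (0.603, 0.312)
```

View pics/c9.png

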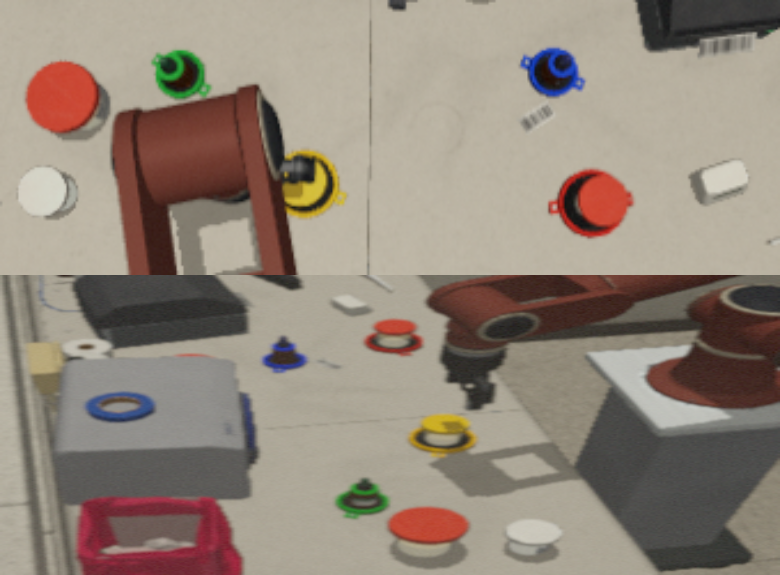

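All four items stand upright in their own holders: red, yellow, blue and green tops are within about 4 mm of the holder centres at the right height. The arm hides part of the yellow cup from the top camera, but the side view shows it centred. The white cup and timer have not moved, and the gripper is clear at z = 0.277.

```bash
python3 -c "
from station import ctrl
print(ctrl.finish_job())"
```

```text
the job is handed in; nothing more can be done
None
```

The job is handed in: my final camera check showed both cups and both bottles upright in the holders of their own colours, with the white-lidded cup and timer left in place, though no judging result came back.

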